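Draw the hexagonal tile's tray out of the curing rack

TASK

The hexagonal tile on the curing rack is ready to come off: hook a fingertip behind the pull lip at the front of its tray, without pinching the lip, and draw the tray smoothly out along its runners until it is against its stop, then take the hand away. The cement is still tender, so touch no tile or glass plate and let the tile ride out lying in its place; leave the other two trays home and the things on the bench where they are.

Things in the scene. Friction and masses are not known exactly. Their poses are not given: they have to be found in the camera images.
- rack: low fixed curing rack of steel angle, 226 mm deep (x), 600 wide (y), 133 high to the tops of the lips, nothing above the trays. Origin: centre of its underside, on the bench; x from its front (robot's side) to its rear, y to its left, z up. Upper tier: three pull-out trays side by side 196 mm apart, undersides 105 mm above the bench. The lower tier's trays are fixed
- tray_left (a joint): how far the upper left tray (sheet steel, 226 deep x 178 mm wide, 3 mm floor, 12 mm flanges all round) is drawn out along its runners to the rack's -x, m: 0 home, 0.125 against its stop. About 3 N of friction plus 8 N per m/s; stays where it is left; cannot lift off
- lip_left (a point): middle of the top edge of the left tray's pull lip, which stands up in the middle of its front; moves with the tray, axes as the rack's. Lip 4 mm thick (2 mm either side of this point), 64 mm long along y, top 25 mm above the tray's floor (the flange beside it 9 mm). From 2 to 49 mm behind it (+x) the floor is bare; then two cleats 6 mm high, 4 thick, and the glass edge up to 14 mm behind them
- seat_left (a point): point on the left tray's floor, 137 mm behind its lip: where the centre of a glass plate lies; moves with the tray
- tray_middle (a joint): how far the upper middle tray (sheet steel, 226 deep x 178 mm wide, 3 mm floor, 12 mm flanges all round) is drawn out along its runners to the rack's -x, m: 0 home, 0.125 against its stop. About 3 N of friction plus 8 N per m/s; stays where it is left; cannot lift off
- lip_middle (a point): middle of the top edge of the middle tray's pull lip, which stands up in the middle of its front; moves with the tray, axes as the rack's. Lip 4 mm thick (2 mm either side of this point), 64 mm long along y, top 25 mm above the tray's floor (the flange beside it 9 mm). From 2 to 49 mm behind it (+x) the floor is bare; then two cleats 6 mm high, 4 thick, and the glass edge up to 14 mm behind them
- seat_middle (a point): point on the middle tray's floor, 137 mm behind its lip: where the centre of a glass plate lies; moves with the tray
- tray_right (a joint): how far the upper right tray (sheet steel, 226 deep x 178 mm wide, 3 mm floor, 12 mm flanges all round) is drawn out along its runners to the rack's -x, m: 0 home, 0.125 against its stop. About 3 N of friction plus 8 N per m/s; stays where it is left; cannot lift off
- lip_right (a point): middle of the top edge of the right tray's pull lip, which stands up in the middle of its front; moves with the tray, axes as the rack's. Lip 4 mm thick (2 mm either side of this point), 64 mm long along y, top 25 mm above the tray's floor (the flange beside it 9 mm). From 2 to 49 mm behind it (+x) the floor is bare; then two cleats 6 mm high, 4 thick, and the glass edge up to 14 mm behind them
- seat_right (a point): point on the right tray's floor, 137 mm behind its lip: where the centre of a glass plate lies; moves with the tray
- hex_tile: freshly pressed grey cement tile, regular HEXAGON 130 mm across the flats, lying loose on a glass plate 156 x 156 x 4 mm in one of the three upper trays, any of them; plate and tile are one piece, 16 mm high. Origin: centre of the plate's underside; z up
- square_tile: freshly pressed grey cement tile, 140 mm square, lying loose on a glass plate 156 x 156 x 4 mm in one of the three upper trays, any of them; plate and tile are one piece, 16 mm high. Origin: centre of the plate's underside; z up
- border_tiles: two freshly pressed oblong grey border tiles, 146 x 70 mm each, side by side with a 5 mm gap, lying loose on a glass plate 156 x 156 x 4 mm in one of the three upper trays, any of them; plate and tile are one piece, 16 mm high. Origin: centre of the plate's underside; z up
- trowel: pointing trowel lying on the bench in front of the rack, to the right: steel blade 130 mm long (+x from the origin, which is at the blade's heel on the bench), wooden handle 115 mm long to -x, 43 mm high
- float: wooden hand float lying right of the rack, sole 200 (x) x 95 (y) mm, with its bar handle 70 mm high. Origin: centre of its underside
- bowl: open steel bowl, rim radius 60 mm, 50 mm high, standing left of the rack. Origin: centre of its underside
- pigment_jar: closed amber glass jar, radius 36 mm, 95 mm high, standing left of the rack. Origin: centre of its underside
There are look-alikes about, which are no part of the job. What is shaped like the border_tiles but green, pink or yellow is not meant.

How it is judged:
By the outcome, as a careful person would: the job done as asked, in the order asked, and still so for the second after the job is handed in, with the robot touching nothing.
It also fails if it takes over 32 s, if anything falls off the work surface, if the arm or the gripper's body presses on something with over 40 N, if the wrist force passes 120 N, or if a joint passes its speed limit or range.

ROBOT

A 6-joint arm with a two-finger parallel gripper is mounted at the origin on the work surface. World frame = base frame: x ahead of the robot, y to its left, z up, the work surface at z = 0. Lengths are in m, angles in rad, forces in N, time in s.
With the tool pointing down it reaches from about 0.3 to 0.875 m from the base axis. Payload 6.4 kg.
Tool frame: the origin (TCP) lies on the centre line of the jaws, within the pads' length; the fingertips stand 14 mm ahead of it and the grasp point (between the pads) lies 5 mm behind it; z points along the fingers, y is the direction in which the jaws open and shut (so a half turn about z gives the same grasp; the last joint's range is limited). The gripper opens to 85 mm and grips with 20 to 120 N. Pads are 22 mm wide; open, the fingers measure 114 mm over their backs; the gripper's body (76 mm by 85 mm) begins 54 mm behind the grasp point. The pads swing forward as they close: fully open they stand 13 mm farther back than shut.
Start: joints at [0.958, 0.181, 1.607, -0, 1.354, -0.206], TCP at [0.228, 0.528, 0.245] pointing down, gripper open.
Joint ranges: [-2.99, 2.99], [-0.89, 2.07], [0.3, 2.58], [-1.14, 4.28], [0, 2.63], [-3.12, 3.12]. Speed limits (rad/s): [2.57, 2.57, 3.01, 3.14, 3.14, 3.14].

INTERFACE

Orientations are given as a unit quaternion [w, x, y, z].
In Python, from bench import * gives the robot as it stands.
- The arm moves only by the tool servo_tool, never from a script. Its argument "plan" is a list that holds one entry, the list of rows, each a list of 5 numbers: the shift along the world's x, y, z in m, then the turn about the world's z in rad, then the gripper command: -1 is shut, 1 is fully open, values between are in proportion. In form: [[[tx, ty, tz, roll, claw], ...]]. A call has 1 to 8 rows; each row shifts and turns the commanded pose from where the row before left it; what a row does not reach is not made up. A row lasts 1/10 s, in which the tool goes at most 50 mm and 8.59 degrees, less where a joint would pass 70% of its speed; a pose out of reach is approached as far as the arm can. A call with a gripper value outside its range is refused whole. The fingers move at their own pace and stop on an object; the grip force is fixed at half the most. Time passes only in rows, so rows that do not move let the fingers close. It gives the time, the measured TCP pose, the force and the opening at its end, in the units of the state.
- get_obs(): the state, without advancing time (a new reading comes with each control period).
- camera(name): name is "side" or "top" or "wrist"; returns a dict with "img" (480x640x3 uint8, blue, green, red), "camera_matrix" (3x3 intrinsics, pixels), "rvec" (rotation vector, rad) and "tvec" (3), from world to camera coordinates, as OpenCV has them. Camera axes: x right, y down, z forward; pixel columns grow to the right and rows downward; lengths in m; the calibration is good to about 2 mm. A picture is of the moment at which its call begins. There is no depth.
- hand_in(): hands the job in, once; it reports no verdict.
Trained networks look in a picture, given as the dict that the camera call returned (one of the last four; its "shot" number tells which), for a name from the list of things; names that differ only in an ending like _2 or _b are one class to them, and where a whole thing is asked for, a point or a joint stands for the part that bears it (a point fixed in the world has none). Each returns a list of dicts, best first, with "conf" (0 to 1); they miss things now and then, are a little off and sometimes report something else, mostly with a low value. They report only what shows in the picture. A call takes as long as a camera call. They do not tell look-alikes from the thing itself.
- trace(picture, thing): "mask" (480x640 bool, what is visible of it) and "rect" ([left, top, right, bottom] as shares, 0 to 1, of the picture: columns of its width, rows of its height, round what is visible of it).
- pinpoint(picture, thing): "centre" ([row, column] as shares, 0 to 1, of the picture: columns of its width, rows of its height: a listed point, or the origin of a listed thing).
The state is a dict: "time_s": time; "q": joint angles; "dq": joint speeds; "joint_efforts": joint torques, N m; "eef_pos": TCP position; "eef_rot": TCP orientation; "wrist_force": force on the tool from outside, world axes, zero at the start; "torque": the same for the moment, N m; "opening": opening from 0.0 (shut) to 1.0 (fully open).
Only numpy, scipy, OpenCV 4.12 (cv2) and the standard library are available. Lean on these libraries where they do the work, as an engineer would, in place of code of your own. Each camera call takes 0.05 s, during which the arm holds its last target.

## Working session

There is one attempt and no reset: what is moved stays moved. The work goes in short steps, Python scripts to look and compute and a tool call to move; the robot and the scene stay as the last step left them, time stands still between calls to the robot, and variables do not carry over. Pictures are saved under pics/ and viewed, and the job is handed in when it is done.

Besides the shell and the picture viewer there is one more tool, called after "Request:" by a JSON object that holds its "op" and its "data". servo_tool: Moves the arm, as the interface text tells. Its arguments: {"type":"object","properties":{"plan":{"type":"array"}},"required":["plan"]}

```bash
mkdir -p pics
cat > h.py <<'E'
from bench import *
import numpy as np, cv2
def proj(c,P):
    return cv2.projectPoints(np.array(P,float).reshape(-1,3),np.array(c["rvec"],float),np.array(c["tvec"],float),np.array(c["camera_matrix"],float),None)[0].reshape(-1,2)
def ray(c,u,v,z):
    R=cv2.Rodrigues(np.array(c["rvec"],float))[0];t=np.array(c["tvec"],float).ravel()
    d=R.T@np.linalg.inv(np.array(c["camera_matrix"],float))@np.array([u,v,1.]);o=-R.T@t
    return o+d*(z-o[2])/d[2]
E
python3 - <<'E'
from h import *
for n in ("top","side"):
    c=camera(n); cv2.imwrite(f"pics/{n}0.png",c["img"])
    for t in ["hex_tile","square_tile","border_tiles","lip_left","lip_middle","lip_right","seat_left","seat_middle","seat_right","rack"]:
        for p in pinpoint(c,t)[:2]:
            r,cc=p["centre"];z={"l":.133,"s":.108,"h":.108,"b":.108,"r":0}[t[0]]
            print(n,t,round(p["conf"],2),round(cc*640),round(r*480),ray(c,cc*640,r*480,z).round(3))
print(get_obs())
E
```

```text
top hex_tile 0.77 385 171 [ 0.709 -0.183  0.108]
top square_tile 0.95 228 155 [0.74  0.204 0.108]
top border_tiles 0.76 394 319 [ 0.351 -0.21   0.108]
top border_tiles 0.72 208 321 [0.334 0.236 0.108]
top lip_left 0.62 214 212 [0.594 0.226 0.133]
top lip_middle 0.57 299 216 [0.591 0.023 0.133]
top lip_right 0.86 379 224 [ 0.575 -0.168  0.133]
top seat_right 0.31 471 276 [ 0.457 -0.395  0.108]
top rack 0.34 497 204 [ 0.653 -0.496  0.   ]
side hex_tile 0.67 398 257 [ 0.709 -0.184  0.108]
side square_tile 0.55 323 182 [0.715 0.194 0.108]
side border_tiles 0.88 279 275 [ 0.395 -0.052  0.108]
side border_tiles 0.83 362 215 [0.729 0.005 0.108]
side lip_left 0.82 288 186 [0.597 0.218 0.133]
side lip_middle 0.78 323 225 [0.589 0.018 0.133]
side lip_right 0.59 361 269 [ 0.582 -0.175  0.133]
side lip_right 0.27 362 212 [ 0.72  -0.002  0.133]
side seat_left 0.24 364 214 [0.735 0.007 0.108]
side rack 0.74 350 237 [0.706 0.027 0.   ]
{'time_s': 1.1, 'q': array([ 9.57704833e-01,  1.80800467e-01,  1.60697460e+00,  2.19463261e-05,
        1.35378498e+00, -2.06283720e-01]), 'dq': array([ 0.00096155,  0.00062321, -0.00024271, -0.00147187,  0.00100091,
       -0.00118819]), 'joint_efforts': array([-2.53421822e-04, -4.44863141e+01, -3.51675224e+01, -2.88372175e-04,
        9.53486233e-04, -3.86129989e-05]), 'eef_pos': array([0.22750399, 0.52811372, 0.24530049]), 'eef_rot': array([-3.33456060e-06,  2.02006523e-01,  9.79384176e-01,  1.92236528e-05]), 'wrist_force': array([ 0.77234377,  0.22528696, -0.22927457]), 'torque': array([-0.01784643,  0.00572873,  0.04770777]), 'opening': 1.0006565129175942}
```

View pics/top0.png

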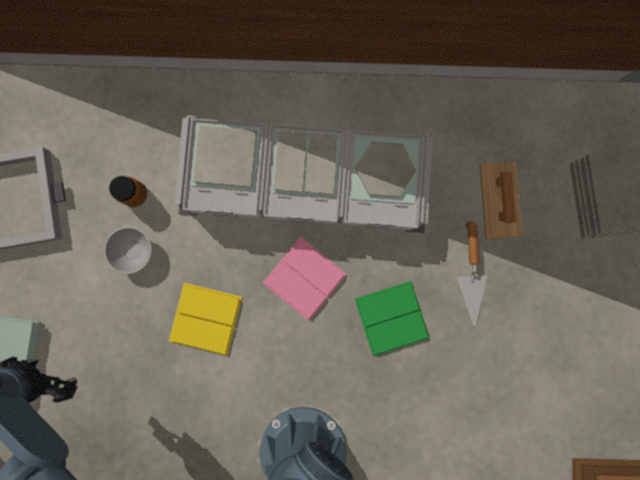

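View pics/side0.png

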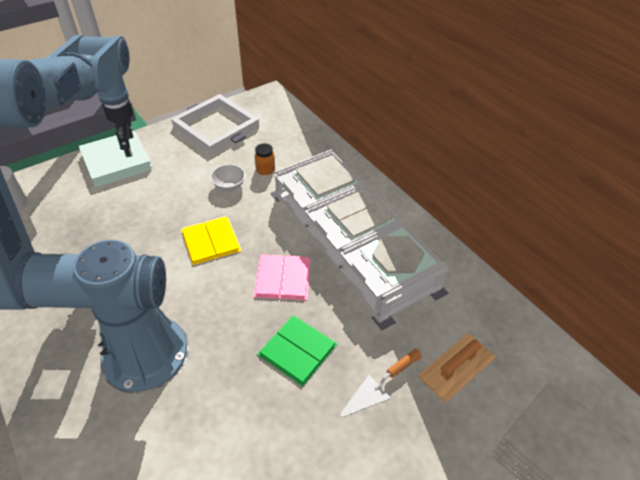

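The top picture shows the hex tile in the right tray (tile about col 385, row 168; its lip about col 379, row 204-224). The pink, yellow and green pairs on the bench are decoys. I'll fit the rack pose, and move the shut hand above the bare strip at height.

Request:
{"op": "servo_tool", "data": {"plan": [[[0.02,-0.043,0,0.046,-1],[0.02,-0.043,0,0.046,-1],[0.02,-0.043,0,0.046,-1],[0.02,-0.043,0,0.046,-1],[0.02,-0.043,0,0.046,-1],[0.02,-0.043,0,0.046,-1],[0.02,-0.043,0,0.046,-1],[0.02,-0.043,0,0.046,-1]]]}}

```text
time_s: 1.9
eef_pos: [0.388, 0.1824, 0.2457]
eef_rot: [0.001, 0.018, 1.0, 0.0]
wrist_force: [0.7, 0.7, 0.0]
opening: 0.002
```

Request:
{"op": "servo_tool", "data": {"plan": [[[0.02,-0.043,0,0,-1],[0.02,-0.043,0,0,-1],[0.02,-0.043,0,0,-1],[0.02,-0.043,0,0,-1],[0.02,-0.043,0,0,-1],[0.02,-0.043,0,0,-1],[0.02,-0.043,0,0,-1],[0,0,0,0,-1]]]}}

```text
time_s: 2.7
eef_pos: [0.5291, -0.1221, 0.2452]
eef_rot: [0.001, 0.022, 1.0, -0.001]
wrist_force: [-0.5, -0.1, 0.4]
opening: -0.002
```

Run:
```python
from h import *
o=get_obs();print(o["time_s"],o["eef_pos"],o["eef_rot"],o["opening"],o["wrist_force"])
for n in ("wrist","side"):
    c=camera(n); im=c["img"]
    if n=="side": im=cv2.resize(im[170:320,260:460],None,fx=4,fy=4,interpolation=2)
    cv2.imwrite(f"pics/{n}1.png",im)
    for t in ["hex_tile","lip_left","lip_middle","lip_right","seat_right"]:
        for p in pinpoint(c,t)[:2]:
            r,cc=p["centre"];z={"l":.133,"s":.108,"h":.105,"b":.108,"r":0}[t[0]]
            print(n,t,round(p["conf"],2),round(cc*640),round(r*480),ray(c,cc*640,r*480,z).round(4))
```

```text
2.7 [ 0.52906008 -0.12209332  0.24519847] [ 5.17139898e-04  2.19395664e-02  9.99758681e-01 -9.83689584e-04] -0.001801474428914968 [-0.52081379 -0.11514439  0.35145145]
wrist lip_middle 0.62 505 299 [0.5825 0.0208 0.133 ]
wrist lip_right 0.67 252 304 [ 0.5779 -0.1763  0.133 ]
side hex_tile 0.94 397 258 [ 0.7075 -0.1854  0.105 ]
side lip_left 0.81 287 187 [0.5909 0.2141 0.133 ]
side lip_middle 0.57 322 225 [0.5866 0.0184 0.133 ]
side lip_right 0.85 357 269 [ 0.5725 -0.1714  0.133 ]
```

View pics/wrist1.png

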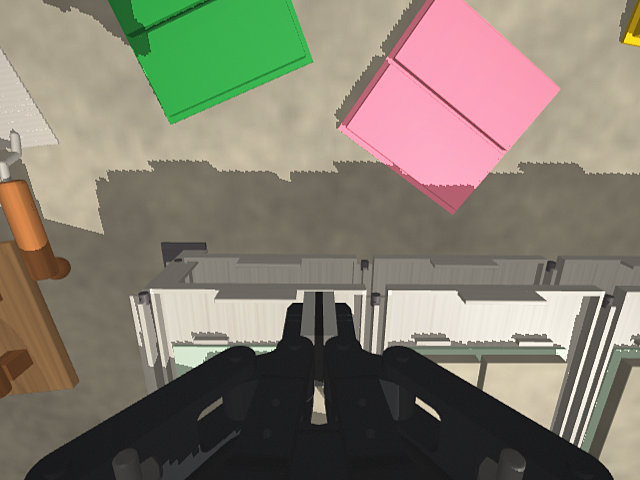

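View pics/side1.png

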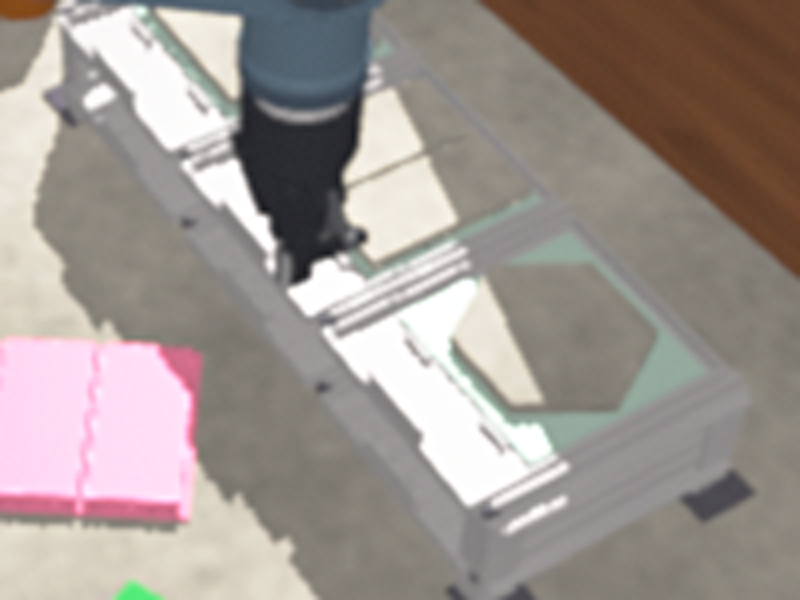

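Run:
```python
from h import *
c=camera("wrist"); im=c["img"]
R=cv2.Rodrigues(np.array(c["rvec"],float))[0];print("cam",(-R.T@np.array(c["tvec"]).ravel()).round(3), R[2].round(3))
cv2.imwrite("pics/wrist2.png",cv2.resize(im[240:370,130:330],None,fx=4,fy=4,interpolation=0))
cv2.imwrite("pics/wrist3.png",cv2.resize(im[240:370,380:580],None,fx=4,fy=4,interpolation=0))
```

```text
cam [ 0.444 -0.113  0.375] [ 0.319 -0.013 -0.948]
```

View pics/wrist2.png

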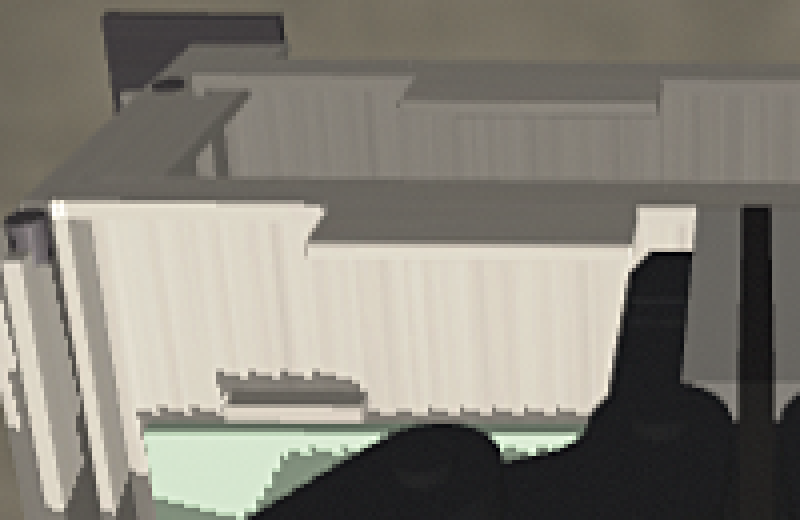

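View pics/wrist3.png

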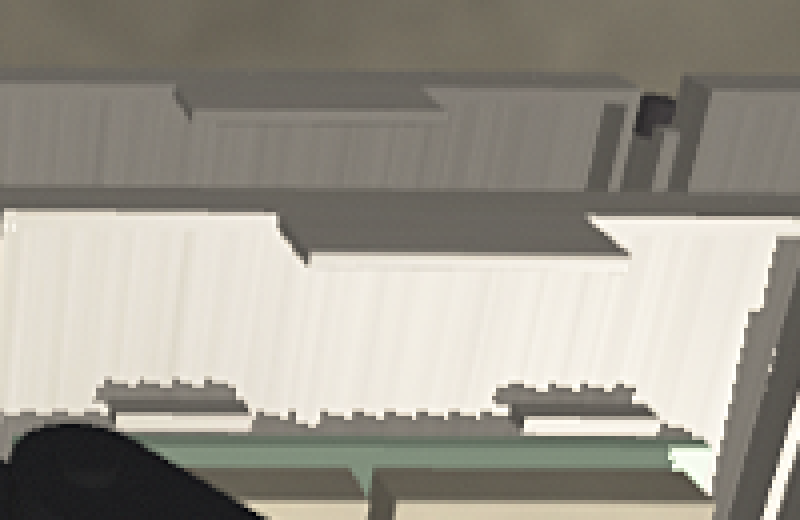

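Run:
```python
from h import *
c=camera("wrist")
P=[ray(c,u,v,.133) for u,v in [(207.3,301),(288.5,301),(457,303.3),(537.3,304)]]
for p in P:print(p.round(4))
print(np.linalg.norm(P[0]-P[1]),np.linalg.norm(P[2]-P[3]),((P[0]+P[1]-P[2]-P[3])/2).round(4))
print("cleat top",ray(c,185,342,.114),"fingertip near edge guess",[ (z,ray(c,320,291,z).round(3)) for z in (.231,.22)])
for z in (.245,.235,.231,.225,.218): print(z,proj(c,[(.529-.011,-.122-.0145,z),(.529-.011,-.122+.0145,z)]).round(1).tolist())
```

```text
[ 0.5731 -0.2049  0.133 ]
[ 0.5755 -0.1415  0.133 ]
[ 0.5826 -0.0098  0.133 ]
[0.5856 0.0531 0.133 ]
0.06345069989787752 0.06296860092152158 [-0.0098 -0.1948  0.    ]
cleat top [ 0.62279313 -0.23748656  0.114     ] fingertip near edge guess [(0.231, array([ 0.518, -0.115,  0.231])), (0.22, array([ 0.523, -0.115,  0.22 ]))]
0.245 [[269.3, 309.0], [338.0, 306.7]]
0.235 [[272.3, 297.7], [336.8, 295.4]]
0.231 [[273.4, 293.5], [336.4, 291.3]]
0.225 [[275.0, 287.6], [335.8, 285.5]]
0.218 [[276.7, 281.2], [335.1, 279.2]]
```

Run:
```python
from h import *
o=get_obs();print(o["time_s"],o["eef_pos"],o["eef_rot"])
c=camera("top")
for n,p in zip(("lipR","lipM","lipL"),proj(c,[(.576,-.173,.133),(.586,.022,.133),(.595,.217,.133)])):print(n,p)
im=cv2.resize(c["img"][100:250,170:370+70],None,fx=2.9,fy=2.9,interpolation=2);cv2.imwrite("pics/top2.png",im)
```

```text
3.4 [ 0.52749138 -0.11663162  0.24539059] [ 6.59459633e-05  1.91850102e-02  9.99815948e-01 -4.54910333e-05]
lipR [381.2443235  223.97963199]
lipM [299.76391742 217.57597996]
lipL [218.24433954 211.58638191]
```

View pics/top2.png

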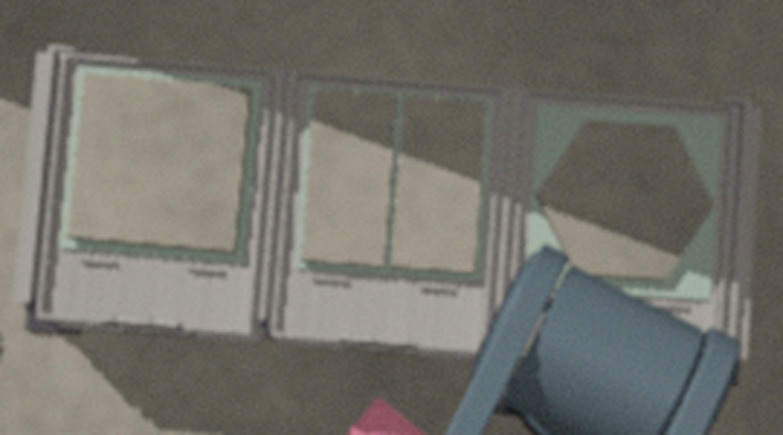

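The top view shows the hand at right, and my projected lip points land on the tray fronts. Moving over the bare strip 22 mm behind the lip, then lowering.

Request:
{"op": "servo_tool", "data": {"plan": [[[0.035,-0.029,0,0,-1],[0.035,-0.029,0,0,-1],[0,0,0,-0.01,-1],[0,0,-0.04,0,-1],[0,0,-0.04,0,-1],[0,0,0,0,-1],[0,0,0,0,-1]]]}}

```text
time_s: 4.15
eef_pos: [0.597, -0.1745, 0.1654]
eef_rot: [-0.001, 0.024, 1.0, 0.0]
wrist_force: [-0.3, 0.0, 1.0]
opening: 0.003
```

Run:
```python
from h import *
o=get_obs();print(o["time_s"],o["eef_pos"],o["eef_rot"],o["wrist_force"])
c=camera("wrist");cv2.imwrite("pics/wrist4.png",c["img"])
for n in ["lip_right","hex_tile"]:
    for p in pinpoint(c,n)[:2]:
        r,cc=p["centre"];print(n,p["conf"],cc*640,r*480,ray(c,cc*640,r*480,.133))
```

```text
4.15 [ 0.59704287 -0.17453734  0.16536597] [-7.87845994e-04  2.43893606e-02  9.99702142e-01  4.06293063e-04] [-0.29461849  0.00195793  0.99789093]
lip_right 0.75 318.272 252.48000000000002 [ 0.57492802 -0.17312598  0.133     ]
lip_right 0.35 596.8 424.512 [ 0.69296805 -0.01217134  0.133     ]
hex_tile 0.96 314.88 421.008 [ 0.68192898 -0.18045553  0.133     ]
```

View pics/wrist4.png

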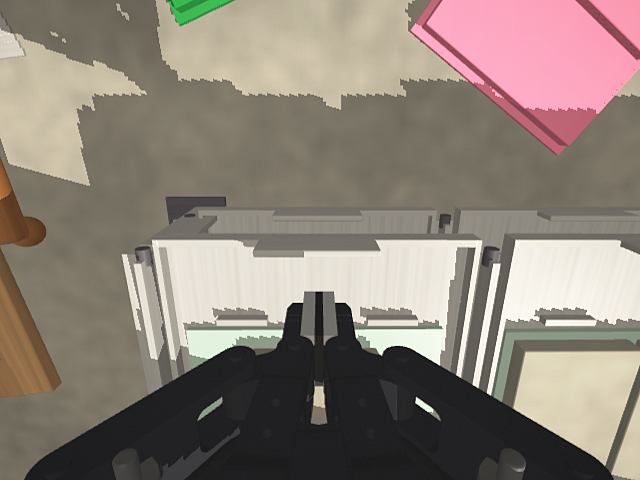

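The wrist view shows the lip centred (cols 253-380, row about 250), the fingertip (col 319, row 291) behind it, and the cleats farther back (row 318). Lowering to tip 8 mm above the floor.

Request:
{"op": "servo_tool", "data": {"plan": [[[0,0,-0.012,0,-1],[0,0,-0.012,0,-1],[0,0,-0.012,0,-1],[0,0,0,0,-1],[0,0,0,0,-1]]]}}

```text
time_s: 4.8
eef_pos: [0.597, -0.1747, 0.1284]
eef_rot: [-0.001, 0.024, 1.0, 0.0]
wrist_force: [0.3, -0.0, -0.2]
opening: 0.003
```

Run:
```python
from h import *
o=get_obs();print(o["time_s"],o["eef_pos"],o["wrist_force"])
c=camera("wrist");cv2.imwrite("pics/wrist5.png",c["img"])
```

```text
4.8 [ 0.59703702 -0.17470024  0.12839573] [ 0.26495193 -0.04877845 -0.16669778]
```

View pics/wrist5.png

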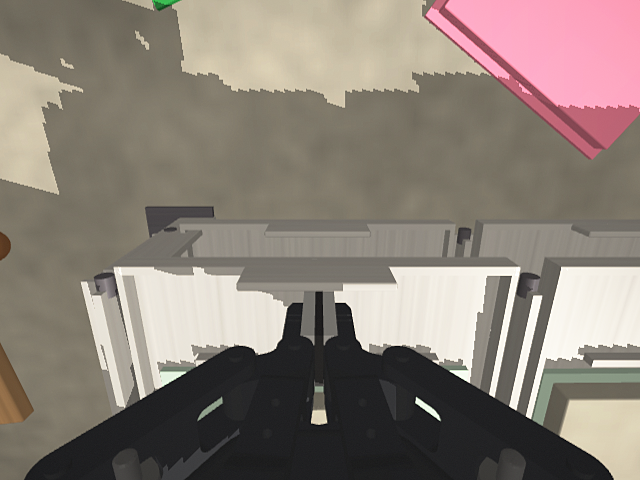

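Request:
{"op": "servo_tool", "data": {"plan": [[[-0.002,0.0001,0,0,-1],[-0.002,0.0001,0,0,-1],[-0.002,0.0001,0,0,-1],[-0.001,0,0,0,-1],[-0.001,0,0,0,-1],[-0.001,0.0001,0,0,-1],[-0.001,0,0,0,-1],[-0.001,0.0001,0,0,-1]]]}}

```text
time_s: 5.65
eef_pos: [0.5868, -0.1745, 0.1295]
eef_rot: [0.0, 0.024, 1.0, -0.0]
wrist_force: [3.1, -0.5, 0.3]
opening: 0.002
```

Request:
{"op": "servo_tool", "data": {"plan": [[[-0.001,0,0,0,-1],[-0.0015,0.0001,0,0,-1],[-0.002,0.0001,0,0,-1],[-0.002,0.0001,0,0,-1],[-0.002,0.0001,0,0,-1],[-0.003,0.0001,0,0,-1],[-0.003,0.0001,0,0,-1],[-0.003,0.0002,0,0,-1]]]}}

```text
time_s: 6.45
eef_pos: [0.5688, -0.1736, 0.1295]
eef_rot: [0.0, 0.024, 1.0, -0.0]
wrist_force: [3.1, 0.3, 1.3]
opening: 0.005
```

Run:
```python
from h import *
o=get_obs();print(o["time_s"],o["eef_pos"],o["wrist_force"])
c=camera("wrist");cv2.imwrite("pics/wrist6.png",c["img"])
```

```text
6.45 [ 0.56884509 -0.17362775  0.12947797] [3.0587537  0.31657294 1.30804807]
```

View pics/wrist6.png

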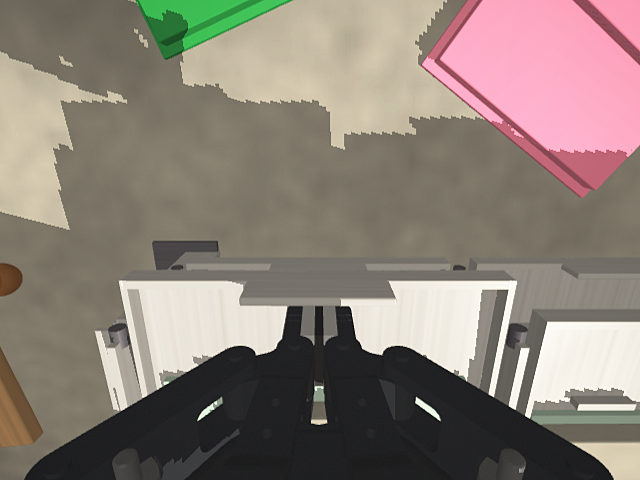

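The tray is following at about 3 N, with the lip against the finger. Continuing smoothly.

Request:
{"op": "servo_tool", "data": {"plan": [[[-0.004,0.0002,0,0,-1],[-0.004,0.0002,0,0,-1],[-0.004,0.0002,0,0,-1],[-0.004,0.0002,0,0,-1],[-0.004,0.0002,0,0,-1],[-0.004,0.0002,0,0,-1],[-0.004,0.0002,0,0,-1],[-0.004,0.0002,0,0,-1]]]}}

```text
time_s: 7.3
eef_pos: [0.5367, -0.172, 0.1293]
eef_rot: [0.0, 0.024, 1.0, -0.0]
wrist_force: [3.4, -0.3, 2.1]
opening: -0.003
```

Request:
{"op": "servo_tool", "data": {"plan": [[[-0.004,0.0002,0,0,-1],[-0.004,0.0002,0,0,-1],[-0.004,0.0002,0,0,-1],[-0.004,0.0002,0,0,-1],[-0.004,0.0002,0,0,-1],[-0.004,0.0002,0,0,-1],[-0.004,0.0002,0,0,-1],[-0.004,0.0002,0,0,-1]]]}}

```text
time_s: 8.1
eef_pos: [0.5047, -0.1704, 0.1293]
eef_rot: [0.0, 0.024, 1.0, -0.0]
wrist_force: [2.4, -0.2, 1.0]
opening: 0.002
```

Request:
{"op": "servo_tool", "data": {"plan": [[[-0.004,0.0002,0,0,-1],[-0.004,0.0002,0,0,-1],[-0.004,0.0002,0,0,-1],[-0.004,0.0002,0,0,-1],[-0.003,0.0002,0,0,-1],[-0.003,0.0001,0,0,-1],[-0.002,0.0001,0,0,-1],[-0.002,0.0001,0,0,-1]]]}}

```text
time_s: 8.9
eef_pos: [0.4788, -0.1691, 0.1293]
eef_rot: [-0.0, 0.024, 1.0, 0.0]
wrist_force: [4.0, -2.4, 1.1]
opening: -0.001
```

Run:
```python
from h import *
o=get_obs();print(o["time_s"],o["eef_pos"],o["wrist_force"])
c=camera("wrist");cv2.imwrite("pics/wrist7.png",c["img"])
```

```text
8.9 [ 0.47881812 -0.16909152  0.12925093] [ 3.98519619 -2.37633895  1.06975636]
```

View pics/wrist7.png

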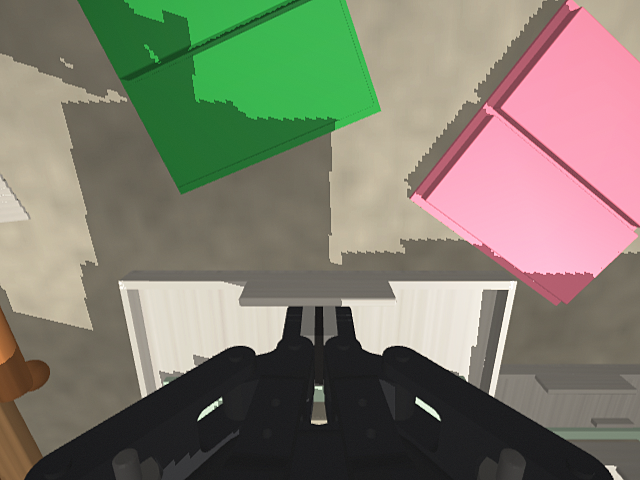

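Still hooked and straight. Creeping to the stop while watching force.

Request:
{"op": "servo_tool", "data": {"plan": [[[-0.002,0.0001,0,0,-1],[-0.002,0.0001,0,0,-1],[-0.002,0.0001,0,0,-1],[-0.0015,0.0001,0,0,-1],[-0.0015,0.0001,0,0,-1],[-0.001,0,0,0,-1],[-0.001,0,0,0,-1],[-0.001,0,0,0,-1]]]}}

```text
time_s: 9.75
eef_pos: [0.4668, -0.1684, 0.1292]
eef_rot: [-0.0, 0.024, 1.0, 0.0]
wrist_force: [2.8, -0.0, -0.8]
opening: -0.0
```

Request:
{"op": "servo_tool", "data": {"plan": [[[-0.001,0,0,0,-1],[-0.001,0,0,0,-1],[-0.001,0.0001,0,0,-1]]]}}

```text
time_s: 10.05
eef_pos: [0.4667, -0.1685, 0.1294]
eef_rot: [0.003, 0.025, 1.0, -0.0]
wrist_force: [18.7, 0.7, -13.1]
opening: -0.0
```

The force jumped to 19 N with x stuck at 0.4667: this is the stop (about 122-125 mm travel). Backing off the lip into the bare strip, then straight up.

Request:
{"op": "servo_tool", "data": {"plan": [[[0.001,0,0,0,-1],[0.002,-0.0001,0,0,-1],[0.003,-0.0001,0,0,-1],[0.003,-0.0001,0,0,-1],[0.002,-0.0001,0,0,-1],[0,0,0,0,-1],[0,0,0,0,-1]]]}}

```text
time_s: 10.75
eef_pos: [0.4748, -0.1688, 0.1292]
eef_rot: [-0.0, 0.024, 1.0, 0.0]
wrist_force: [-0.5, -0.6, 0.1]
opening: -0.001
```

Request:
{"op": "servo_tool", "data": {"plan": [[[0,0,0.01,0,-1],[0,0,0.02,0,-1],[0,0,0.03,0,-1],[0,0,0.04,0,-1],[0,0,0.04,0,-1],[0,0,0.02,0,-1],[0,0,0,0,-1],[0,0,0,0,-1]]]}}

```text
time_s: 11.55
eef_pos: [0.4748, -0.1688, 0.2895]
eef_rot: [0.0, 0.024, 1.0, -0.0]
wrist_force: [-1.2, -0.0, -1.3]
opening: -0.0
```

Run:
```python
from h import *
o=get_obs();print(o["time_s"],o["eef_pos"],o["wrist_force"])
c=camera("wrist");cv2.imwrite("pics/wrist8.png",c["img"])
for p in pinpoint(c,"lip_right")[:2]:
    r,cc=p["centre"];print(p["conf"],ray(c,cc*640,r*480,.133))
```

```text
11.55 [ 0.47484941 -0.16884316  0.2894771 ] [-1.15592214 -0.01314137 -1.25127172]
0.95 [ 0.45389729 -0.16773924  0.133     ]
```

View pics/wrist8.png

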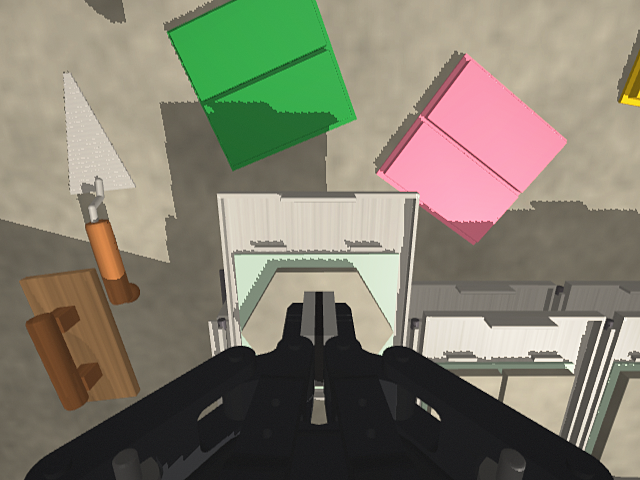

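Request:
{"op": "servo_tool", "data": {"plan": [[[-0.01,0.035,0.01,0,-1],[-0.01,0.04,0.01,0,-1],[-0.01,0.04,0.005,0,-1],[-0.01,0.04,0,0,-1],[-0.01,0.04,0,0,-1],[-0.01,0.04,0,0,-1],[-0.01,0.04,0,0,-1],[0,0,0,0,-1]]]}}

```text
time_s: 12.45
eef_pos: [0.4028, 0.1099, 0.3128]
eef_rot: [-0.002, 0.021, 1.0, 0.001]
wrist_force: [-0.4, -1.5, -0.0]
opening: -0.002
```

Request:
{"op": "servo_tool", "data": {"plan": [[[-0.01,0.04,0,0,-1],[-0.01,0.04,0,0,-1],[-0.01,0.04,0,0,-1],[-0.01,0.04,0,0,-1],[-0.01,0.04,0,0,-1],[0,0,0,0,-1],[0,0,0,0,-1],[0,0,0,0,-1]]]}}

```text
time_s: 13.25
eef_pos: [0.3553, 0.3049, 0.3134]
eef_rot: [-0.001, 0.025, 1.0, -0.001]
wrist_force: [1.1, -0.3, -0.1]
opening: -0.003
```

Run:
```python
from h import *
o=get_obs();print(o["time_s"],o["eef_pos"],o["wrist_force"])
for n in ("top","side"):
    c=camera(n)
    box=(slice(100,340),slice(160,480)) if n=="top" else (slice(140,340),slice(220,487))
    cv2.imwrite(f"pics/{n}9.png",cv2.resize(c["img"][box],None,fx=2.5 if n=="top" else 2.99,fy=2.5 if n=="top" else 2.99,interpolation=2))
    for t in ["lip_left","lip_middle","lip_right","hex_tile","seat_right"]:
        for p in pinpoint(c,t)[:1]:
            r,cc=p["centre"];print(n,t,round(p["conf"],2),round(cc*640),round(r*480),ray(c,cc*640,r*480,.133 if t[0]=="l" else .108).round(4))
```

```text
13.25 [0.35530047 0.304923   0.31337427] [ 1.09463476 -0.26209145 -0.11086522]
top lip_left 0.78 219 211 [0.5975 0.2145 0.133 ]
top lip_middle 0.77 299 219 [0.583 0.024 0.133]
top lip_right 0.88 375 274 [ 0.4556 -0.1597  0.133 ]
top hex_tile 0.8 380 220 [ 0.5883 -0.1726  0.108 ]
side lip_left 0.64 288 184 [0.5998 0.2266 0.133 ]
side lip_middle 0.89 323 228 [0.5817 0.0074 0.133 ]
side lip_right 0.83 322 288 [ 0.4574 -0.1695  0.133 ]
side hex_tile 0.77 359 275 [ 0.5795 -0.1744  0.108 ]
```

View pics/top9.png

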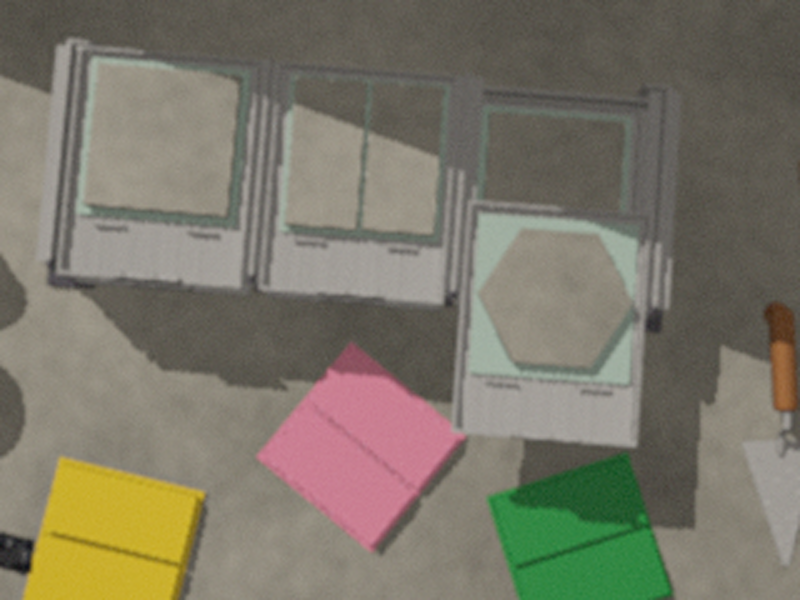

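View pics/side9.png

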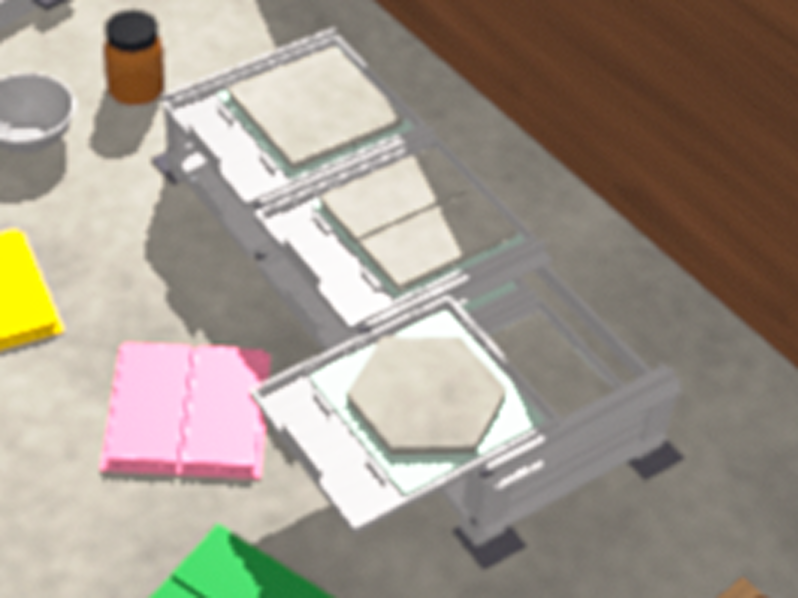

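Run:
```python
import cv2
i=cv2.imread("pics/wrist8.png")
a=cv2.resize(i[180:230,210:430],None,fx=3.6,fy=3.6,interpolation=0);b=cv2.resize(i[300:350,410:630],None,fx=3.6,fy=3.6,interpolation=0)
cv2.imwrite("pics/w8z.png",cv2.vconcat([a,b]))
```

```text
(no output)
```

View pics/w8z.png

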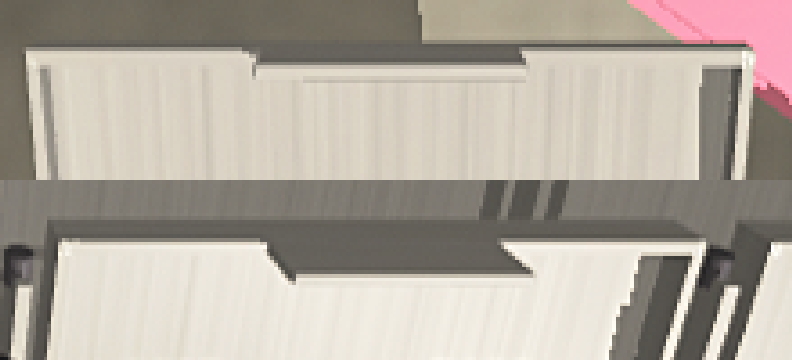

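Run:
```python
from h import *
o=get_obs();c=camera("wrist");o=get_obs()
print(o["time_s"],o["eef_pos"],o["eef_rot"])
R=cv2.Rodrigues(np.array(c["rvec"],float))[0]
d=np.array([.47485,-.16884,.28948])-o["eef_pos"]
c=dict(c);c["tvec"]=np.array(c["tvec"]).ravel()-R@d
P=[ray(c,u,v,.133) for u,v in [(280.8,198),(356,198),(491.4,327),(558,326.3)]]
for p in P:print(p.round(4))
r=(P[0]+P[1])/2;m=(P[2]+P[3])/2;w=m-r
for a in(.04,.045,.05):
    print(a, w@[np.cos(a),-np.sin(a),0], w@[np.sin(a),np.cos(a),0])
```

```text
13.9 [0.35499861 0.30607218 0.31430594] [ 3.22119159e-05  2.43831061e-02  9.99702687e-01 -5.30105279e-06]
[ 0.4499 -0.1988  0.133 ]
[ 0.453  -0.1361  0.133 ]
[ 0.5836 -0.0096  0.133 ]
[0.5859 0.0533 0.133 ]
0.04 0.1256623675685413 0.19450209287517445
0.045 0.12468829037996516 0.19512797082395866
0.05 0.12371109599062369 0.19574897058363516
```

The tray measures about 0.125 m out relative to the middle lip, which matches the stop. The tile is seated, the other trays are home, and the hand is clear.

```bash
python3 -c "
from bench import *
print(hand_in())"
```

```text
the job is handed in; nothing more can be done
None
```

The hexagonal tile was in the right-hand tray, and that tray is now drawn out against its stop. I put the shut fingertips into the bare strip behind its lip, drew it out slowly, backed off the lip, lifted straight up and moved the hand well clear. I then handed the job in at about 14 s of the 32 s allowed.

- **Pull:** the wrist force stayed at about 3–5 N until the tray stopped, then rose to about 19 N in x, with about 13 N in z, while the finger no longer moved.
- **Tray travel:** the wrist picture, taken relative to the middle lip, gives about 124–126 mm, which matches the 125 mm stop. Cruder estimates from the finger position and the trained networks gave 118–122 mm. I trusted the wrist measurement and the jump in force.
- **Tile and surroundings:** the last top and side pictures show the hex tile lying on its plate behind the cleats. The other two trays look home and the bench things in view are where they were. I judged these by eye, and did not measure how far the tile may have shifted on the tray.

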